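Feed a finned housing through the spring flap of a transfer lane

ROBOT

A 6-joint arm with a two-finger parallel gripper is mounted at the origin on the work surface. World frame = base frame: x ahead of the robot, y to its left, z up, the work surface at z = 0. Lengths are in m, angles in rad, forces in N, time in s.
With the tool pointing down it reaches from about 0.4 to 0.825 m from the base axis. Payload 7 kg.
Tool frame: the origin (TCP) lies between the finger pads; the fingertips stand 11 mm ahead of it and the grasp point (between the pads) lies 8 mm behind it (arm.tips_ahead is the distance from the TCP to the fingertips, in m); z points along the fingers, x is the direction in which the jaws open and shut, and the axes are right-handed (so a half turn about z gives the same grasp; the last joint's range is limited). The gripper opens to 88 mm and grips with 3 to 60 N. Pads are 19 mm wide; open, the fingers measure 130 mm over their backs; the gripper's body (78 mm by 193 mm) begins 47 mm behind the grasp point.
Start: joints at [-0.823, 0.359, 0.012, 0, -1.224, -0.288], TCP at [0.3, -0.605, 0.238] pointing down, gripper open.
Joint ranges: [-3.07, 3.07], [-1.43, 2.12], [-1.02, 1.25], [-3.03, 1.67], [-3.05, -0], [-3.03, 3.03]. Speed limits (rad/s): [2.39, 2.39, 3.01, 3.14, 3.14, 3.14].

INTERFACE

Orientations are given as [roll, pitch, yaw] about the fixed x, y, z axes, in that order (R = Rz(yaw) Ry(pitch) Rx(roll)).
In Python, from station import arm, optics, finder gives the robot as it stands. The module is installed in compiled form; this text tells all that it offers.
- The arm moves only by the tool apply_moves, never from a script. Its argument "increments" is one flat list of numbers, 6 for each row, row after row: the shift along the world's x, y, z in m, then the turn, a rotation vector about the world's x, y, z in rad. In form: [tx, ty, tz, rx, ry, rz, tx, ty, tz, rx, ry, rz, ...]. A call has 1 to 20 rows; each row shifts and turns the pose as measured when the row begins; what a row does not reach is not made up. A row lasts 1/12 s, in which the tool goes at most 41.7 mm and 7.16 degrees, less where a joint would pass 70% of its speed; a pose out of reach is approached as far as the arm can. A call with a gripper value outside its range is refused whole. "hand" is the closure, from 0 (fully open) to 1 (shut), set as the call begins (left out, the last holds). The fingers move at their own pace and stop on an object; "force" is the grip in N (left out, the last holds). Time passes only in rows, so rows that do not move let the fingers close. It gives the time, the measured TCP pose, the force and the opening at its end, in the units of the state.
- arm.get_state(): the state, without advancing time (a new reading comes with each control period).
- optics.grab_frame(name): name is "scene" or "top" or "wrist"; returns the picture (420x560x3 uint8, red, green, blue); there is no depth.
- optics.camera_model(name): a dict with "fx", "fy", "cx", "cy" (pixels), "world_to_cam" (4x4, takes a point from world to camera coordinates); the wrist camera has in their place "T_tool_cam" (4x4, takes a point from camera to tool coordinates, whose origin is the TCP and whose axes are the tool frame's). Camera axes: x right, y up, looking along -z (the intrinsics and any distortion apply to the point x, -y, -z); pixel columns grow to the right and rows downward; lengths in m; the calibration is good to about 2 mm. The wrist camera is an equidistant fisheye: a pixel r from the principal point sees the ray r / f radians off the axis. A picture is of the moment at which its call begins: read the wrist's pose just before it. camera_model takes no time and is no camera call.
- arm.job_done(): hands the job in, once; it reports no verdict.
Trained networks look in the newest picture that a camera, given by its name, has taken for a name from the list of things; names that differ only in an ending like _2 or _b are one class to them, and where a whole thing is asked for, a point or a joint stands for the part that bears it (a point fixed in the world has none). Each returns a list of dicts, best first, with "conf" (0 to 1); they miss things now and then, are a little off and sometimes report something else, mostly with a low value. They report only what shows in the picture. A call takes as long as a camera call. They do not tell look-alikes from the thing itself.
- finder.find_in(camera, name): "box" ([left, top, right, bottom] in pixels, round what is visible of it).
- finder.landmark_of(camera, name): "point" ([column, row] in pixels: a listed point, or the origin of a listed thing).
The state is a dict: "t": time; "q": joint angles; "qd": joint speeds; "joint_efforts": joint torques, N m; "eef_pos": TCP position; "ee_rot": TCP orientation; "force": force on the tool from outside, world axes, zero at the start; "moment": the same for the moment, N m; "width": finger opening in m.
Only numpy, scipy, OpenCV 4.12 (cv2) and the standard library are available. Lean on these libraries where they do the work, as an engineer would, in place of code of your own. Each camera call takes 0.05 s, during which the arm holds its last target. There are 200 camera calls.

TASK

Set the finned aluminium housing down lengthwise between the guide rails at the flared mouth of the transfer lane, in front of the closed flap. Then, keeping it down on the lane, push it gently (never harder than about 25 N) through the flap and on along the lane until it has pressed the stop button at the far end well in, past half of its travel (the stop's place is not known beforehand: feel for it), and withdraw so that the flap falls shut behind it. Push only on the housing, never on the lane or button themselves (the flap may lightly lean on the fingers), never lift it over the flap, and leave the can, the bin and the screwdriver alone.

Things in the scene. Friction and masses are not known exactly. Their poses are not given: they have to be found in the camera images.
- housing: Aluminium housing with lengthwise cooling fins on top, a block 70 mm long (its x) x 56 mm wide (its y) x 36 mm high, 0.17 to 0.35 kg, loose on the bench. Origin: centre of its underside; z up. Either end may lead. Grip it across its 56 mm width.
- lane: Transfer lane fixed to the bench: grey plate 335 x 124 x 6 mm with two guide rails. Origin: at bench-top height on the centre line, in the shut flap's plane. x = direction of travel, y = across, z up. Plate from x = -100 to +235 mm, top at z = 6. Rails 60 mm apart inside (y = +-30), 6 mm thick, tops at z = 16, from x = -60 to +235. Nothing spans the lane overhead.
- mouth (a point): Point on the plate's top, on the centre line, 55 mm before the flap (lane x = -55 mm): where the housing's underside centre is to be set down, 20 mm nearer or 17 mm farther along the lane also being free. From lane x = -60 back to -95 mm the rails flare outward by 0.3 rad.
- flap_hinge (a point): Top end of the flap's vertical hinge, at lane x = 0, y = +46 mm, z = 48 mm. Here and at y = -46 mm stand posts 10 mm thick, tops at z = 54 mm. The grey flap is 60 mm long (shut, it reaches y = -14 mm), 3 mm thick, from z = 18 to 48 mm. It can fall shut only once the housing's rear is 62 mm or more past its plane and the fingers are out.
- lane_end (a point): End of the plate, on its top, centre line, lane x = +235 mm. Before it a dark stop block (50 mm wide, top z = 42, black clamp knob to z = 54) carries a round steel button (18 mm across, centre z = 25 mm) towards the mouth. The stop is clamped elsewhere each time: the unpressed button's face lies anywhere from lane x = 140 to 170 mm and is not measured.
- gate (a joint): Angle of the flap (rad): 0 = shut across the lane, up to 1.6 as it swings away in the direction of travel about its vertical hinge. A light spring shuts it (0.025 N m shut, 0.1 N m at 1.57 rad): 1.5 to 4 N against the housing, or against fingers that follow the housing through.
- stop_button (a joint): Travel of the end stop's button (m): 0 = out, 0.014 = fully in. It starts to move under about 9 N, takes 13 N to press half in and 17 N to press fully in, stays where it is pushed, and is rigid at the end of its travel.
- can: White spray can, 56 mm diameter, 150 mm high, standing on the bench beyond the lane; a bystander. Origin: centre of its underside.
- parts_bin: Black open parts bin, 90 x 140 x 50 mm, beyond the lane; a bystander. Origin: centre of its underside.
- screwdriver: Screwdriver lying on the bench at the robot's left; a bystander. About 200 mm long along its x.
Not all that is in view belongs to the job. Several things look just like the housing: the one meant starts nearest to the robot's base.

How it is judged:
On the way, in this order (a step that is already met when the one before it is completed fails the run):
1. the housing lies between the rails at the mouth, flap shut, button out (y of housing in the frame of lane between -0.006 and 0.006 m and z of housing in the frame of lane below 0.0095 m and angle between the x axis of housing and the x axis of lane, either way round below 0.12 rad and x of housing in the frame of lane between -0.085 and -0.033 m and value of joint gate below 0.12 rad and value of joint stop_button below 0.002 m), for 0.2 s.
2. the housing, down on the lane, holds the flap open; button still out (y of housing in the frame of lane between -0.006 and 0.006 m and z of housing in the frame of lane below 0.0095 m and angle between the x axis of housing and the x axis of lane, either way round below 0.12 rad and x of housing in the frame of lane between -0.025 and 0.075 m and value of joint gate above 0.5 rad and value of joint stop_button below 0.002 m), for 0.1 s.
3. the housing has pressed the stop button in (y of housing in the frame of lane between -0.006 and 0.006 m and z of housing in the frame of lane below 0.0095 m and angle between the x axis of housing and the x axis of lane, either way round below 0.12 rad and x of housing in the frame of lane above 0.1 m and value of joint stop_button above 0.007 m), for 0.1 s.
At the end, for the whole second after the job is handed in: The housing lies still and flat between the rails beyond the flap (centre more than 100 mm past the flap's plane, within 6 mm of the centre line, within 0.12 rad of the lane's direction), the stop button is in by more than 7 of its 14 mm, and the flap is shut (below 0.12 rad) (all of step 3 and value of joint gate below 0.12 rad and linear speed of housing below 0.01 m/s); the robot touches nothing.
It fails at once if once its front is at the flap, the housing is pushed against the flap, stop or lane with more than 28 N in all, its weight included (x of housing in the frame of lane above -0.036 m and contact force between housing and lane above 28 N).
It fails at once if the robot itself pushes on the lane, flap, stop or button with more than 6 N (contact force between any of the fingers, the arm and lane above 6 N).
It fails at once if the housing is lifted over or past the flap (x of housing in the frame of lane above -0.025 m and y of housing in the frame of lane between -0.08 and 0.08 m and z of housing in the frame of lane above 0.02 m).
It fails at once if the can, bin or screwdriver is moved by more than 20 mm (distance of any of can, parts_bin, screwdriver from where it was at the start of the episode above 0.02 m).
It also fails if it takes over 62 s, if anything falls off the work surface, if the arm or the gripper's body presses on something with over 40 N, if the wrist force passes 120 N, or if a joint passes its speed limit or range.

## Working session

There is one attempt and no reset: what is moved stays moved. The work goes in short steps, Python scripts to look and compute and a tool call to move; the robot and the scene stay as the last step left them, time stands still between calls to the robot, and variables do not carry over. Pictures are saved under pics/ and viewed, about 8 in all and at most 12, crops included, and the job is handed in when it is done.

Besides the shell and the picture viewer there is one more tool, called after "Emit:" as name(argument=value, ...), one argument or row to a line, values as JSON. apply_moves: Moves the arm, as the interface text tells. Its arguments: {"type":"object","properties":{"increments":{"type":"array"},"hand":{"type":"number"},"force":{"type":"number"}},"required":["increments"]}

```bash
mkdir -p pics; cat > h.py <<'E'
import numpy as np, cv2
from scipy.spatial.transform import Rotation as R
from station import arm, optics, finder
def ray(cam,px,st=None):
    m=optics.camera_model(cam); u=(px[0]-m['cx'])/m['fx']; v=(px[1]-m['cy'])/m['fy']
    if cam=='wrist':
        st=st or arm.get_state()
        r=np.hypot(u,v); s=np.sin(r)/r if r>1e-9 else 1
        d=np.array([u*s,-v*s,-np.cos(r)])
        T=np.eye(4); T[:3,:3]=R.from_euler('xyz',st['ee_rot']).as_matrix(); T[:3,3]=st['eef_pos']
        C=T@m['T_tool_cam']
    else:
        d=np.array([u,-v,-1.]); C=np.linalg.inv(m['world_to_cam'])
    return C[:3,3],C[:3,:3]@d
def at(cam,px,z,st=None):
    o,d=ray(cam,px,st); return o+d*(z-o[2])/d[2]
def proj(cam,P,st=None):
    m=optics.camera_model(cam); P=np.append(P,1.)
    if cam=='wrist':
        st=st or arm.get_state()
        T=np.eye(4); T[:3,:3]=R.from_euler('xyz',st['ee_rot']).as_matrix(); T[:3,3]=st['eef_pos']
        p=np.linalg.inv(T@m['T_tool_cam'])@P
        x,y,z=p[0],-p[1],-p[2]; r=np.hypot(x,y); a=np.arctan2(r,z)
        return np.array([m['cx']+m['fx']*a*x/r,m['cy']+m['fy']*a*y/r])
    p=m['world_to_cam']@P
    return np.array([m['cx']+m['fx']*p[0]/-p[2],m['cy']+m['fy']*-p[1]/-p[2]])
def save(cam,name,crop=None,k=1):
    im=optics.grab_frame(cam)[:,:,::-1]
    if crop: im=im[crop[1]:crop[3],crop[0]:crop[2]]
    cv2.imwrite('pics/'+name,cv2.resize(im,None,fx=k,fy=k,interpolation=cv2.INTER_CUBIC))
E
cat > a.py <<'E'
from h import *
np.set_printoptions(precision=4,suppress=True)
print(arm.get_state(), arm.tips_ahead)
ims=[]
Z=dict(housing=0,mouth=.006,flap_hinge=.048,lane_end=.006,lane=0,can=0,parts_bin=0,screwdriver=0)
for c in ['scene','top']:
    im=optics.grab_frame(c)[:,:,::-1]; cv2.imwrite(f'pics/{c}0.png',im)
    m=optics.camera_model(c); print(c,m['fx'],m['cx'],m['cy'],[k for k in m],np.linalg.inv(m['world_to_cam'])[:3,3])
    for n,z in Z.items():
        for d in finder.landmark_of(c,n)[:5]: print(c,n,round(d['conf'],2),np.round(d['point']),at(c,d['point'],z)[:2])
E
python3 a.py
```

```text
{'t': 0.0, 'q': array([-0.8229,  0.3594,  0.011 , -0.0004, -1.2241, -0.2881]), 'qd': array([-0.0006,  0.001 ,  0.0009, -0.0013, -0.    ,  0.0005]), 'joint_efforts': array([ -0.0024, -58.2719,  29.3056,   6.9974,   0.0069,  -0.0001]), 'eef_pos': array([ 0.2993, -0.6045,  0.2366]), 'ee_rot': array([-3.1414, -0.0017,  2.0305]), 'force': array([ 0.9063,  0.8344, -0.0412]), 'moment': array([-0.0195,  0.0225, -0.0402]), 'width': 0.08769304782976936} 0.011
scene 458.5108384509345 286.55835217263615 204.2628213463553 ['fx', 'fy', 'cx', 'cy', 'world_to_cam'] [ 1.3029 -0.32    0.8075]
scene housing 0.94 [234. 280.] [ 0.6688 -0.2434]
scene housing 0.87 [153. 260.] [ 0.5552 -0.4071]
scene housing 0.82 [185. 305.] [ 0.7017 -0.3545]
scene housing 0.75 [206. 235.] [ 0.5169 -0.2763]
scene mouth 0.77 [316. 216.] [ 0.5435 -0.0039]
scene flap_hinge 0.77 [330. 190.] [0.5063 0.0466]
scene lane_end 0.76 [422. 200.] [0.5704 0.2794]
scene lane 0.67 [335. 212.] [0.5377 0.0497]
scene can 0.69 [307. 282.] [ 0.725  -0.0913]
scene parts_bin 0.78 [406. 262.] [0.7418 0.1417]
scene screwdriver 0.85 [365. 144.] [0.2908 0.2482]
top 406.97556772425617 285.29060154282166 205.49901877439166 ['fx', 'fy', 'cx', 'cy', 'world_to_cam'] [ 0.3378 -0.0457  0.9277]
top housing 0.94 [344. 142.] [ 0.6707 -0.2463]
top housing 0.83 [382. 120.] [ 0.7113 -0.3503]
top housing 0.79 [369. 190.] [ 0.5437 -0.2797]
top housing 0.74 [423. 178.] [ 0.549  -0.4123]
top flap_hinge 0.89 [230. 229.] [0.5015 0.0519]
top lane_end 0.93 [129. 224.] [0.5628 0.2835]
top lane 0.65 [232. 213.] [0.5476 0.0466]
top can 0.77 [276. 135.] [ 0.7178 -0.0877]
top can 0.35 [231. 210.] [0.5528 0.0475]
top parts_bin 0.88 [182. 146.] [0.7307 0.142 ]
top parts_bin 0.71 [276. 132.] [ 0.7257 -0.0878]
top screwdriver 0.75 [159. 347.] [0.2817 0.2476]
top screwdriver 0.19 [180. 146.] [0.733  0.1448]
```

```bash
python3 - <<'E'
import cv2
im=cv2.imread('pics/top0.png'); cv2.imwrite('pics/top0c.png',cv2.resize(im[80:360,90:490],None,fx=2,fy=2,interpolation=cv2.INTER_CUBIC))
E
```

```text
(no output)
```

View pics/top0c.png

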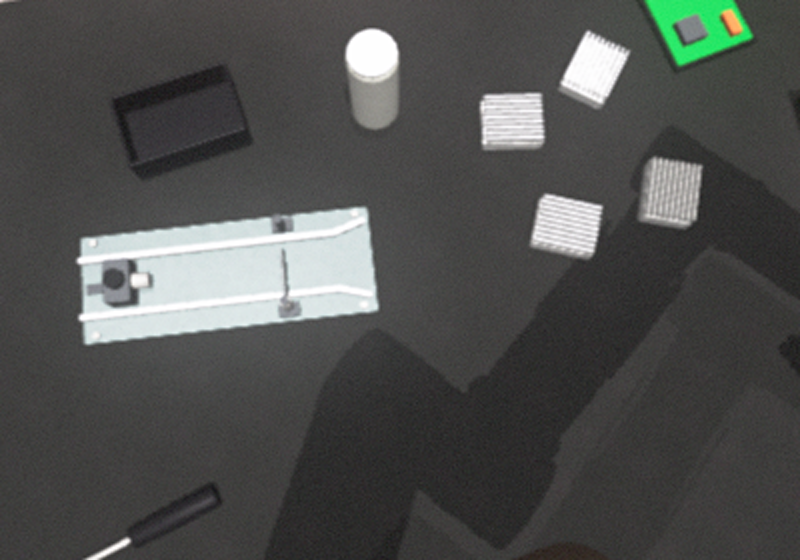

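View pics/scene0.png

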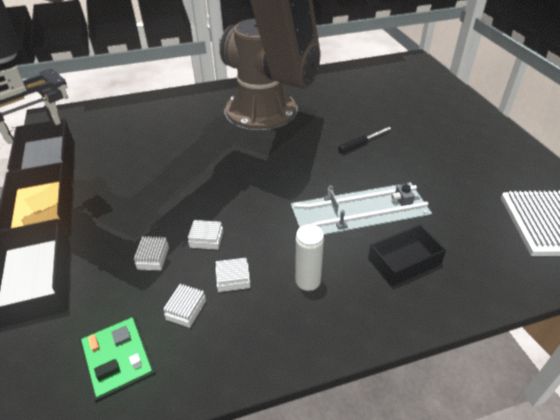

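The job's housing is the one of four look-alikes nearest the base. Candidates in the top crop:
- (567,225), r≈0.60: chosen
- (512,121), r≈0.71
- (671,191), r≈0.69
- (595,68), r≈0.79

The flap is shut and the lane travel points left, roughly world +y. I'm moving above the chosen one now and will look at it with the wrist camera.

Emit:
apply_moves(
  increments=[0.024,0.033,0,0,0,0.11,0.024,0.033,0,0,0,0.11,0.024,0.033,0,0,0,0.11,0.024,0.033,0,0,0,0.11,0.024,0.033,0,0,0,0.11,0.024,0.033,0,0,0,0.11,0.024,0.033,0,0,0,0.11,0.024,0.033,0,0,0,0.11,0.024,0.033,0,0,0,0.11,0.024,0.033,0,0,0,0.11,0,0,0,0,0,0],
  hand=0,
)

```text
t: 1.82
eef_pos: [0.542, -0.2656, 0.2376]
ee_rot: [-3.139, 0.003, -3.105]
force: [-0.5, -1.2, -0.2]
width: 0.0875
```

```bash
cat > b.py <<'E'
from h import *
import sys
np.set_printoptions(precision=4,suppress=True)
st=arm.get_state(); print(st['eef_pos'],st['ee_rot'],st['q'])
optics.grab_frame('wrist'); st=arm.get_state()
save('wrist',sys.argv[1],k=1.4)
for n,z in [a.split(':') for a in sys.argv[2:]]:
    for d in finder.landmark_of('wrist',n)[:4]: print(n,round(d['conf'],2),np.round(d['point'],1),at('wrist',d['point'],float(z),st)[:2])
E
python3 b.py w1.png housing:0
```

```text
[ 0.542  -0.2656  0.2376] [-3.1393  0.0033 -3.1052] [-0.1311  0.2398 -0.1564  0.0019 -1.171   0.1668]
housing 0.96 [283.6 170.7] [ 0.5321 -0.2812]
housing 0.89 [272.9  61.2] [ 0.5489 -0.4119]
housing 0.64 [138.8 107.7] [ 0.714  -0.3582]
housing 0.58 [173.  195.1] [ 0.6699 -0.2474]
```

View pics/w1.png

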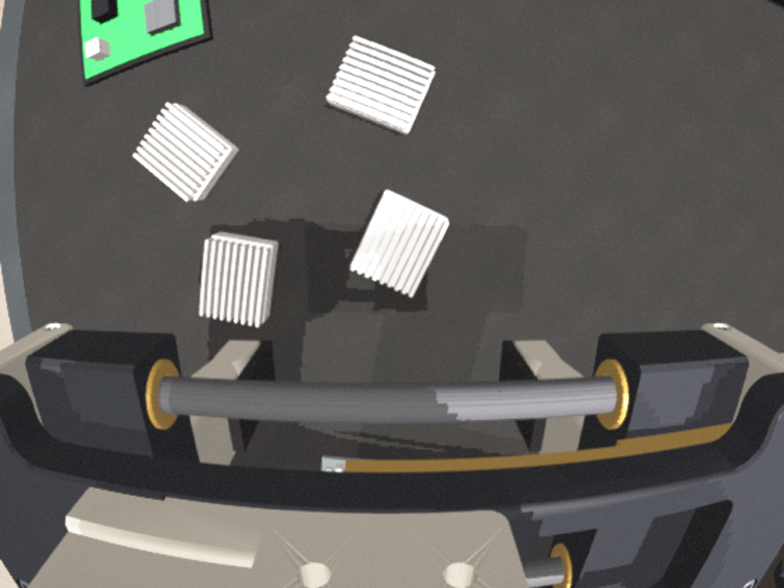

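Wrist view: the chosen housing is at (400,243), with its fins running from upper right to lower left. The neighbours are clear of the fingers.

```bash
python3 - <<'E'
from h import *
np.set_printoptions(precision=4,suppress=True)
c=np.array([at('wrist',np.array(p)/1.4,.036) for p in [(387,191),(448,218),(412,296),(351,268)]])[:,:2]
print(c,c.mean(0),[np.linalg.norm(c[i]-c[i-1]) for i in range(4)])
d=(c[2]-c[1]+c[3]-c[0]);print('long axis yaw',np.arctan2(d[1],d[0]))
cv2.imwrite('pics/w1c.png',cv2.resize(cv2.imread('pics/w1.png')[160:330,300:500],None,fx=3,fy=3))
E
```

```text
[[ 0.5395 -0.3262]
 [ 0.4918 -0.3069]
 [ 0.5173 -0.2436]
 [ 0.5662 -0.2653]] [ 0.5287 -0.2855] [np.float64(0.06657900263069702), np.float64(0.05142414041738502), np.float64(0.06827434716434021), np.float64(0.053454823879076054)]
long axis yaw 1.1724038725558545
```

View pics/w1c.png

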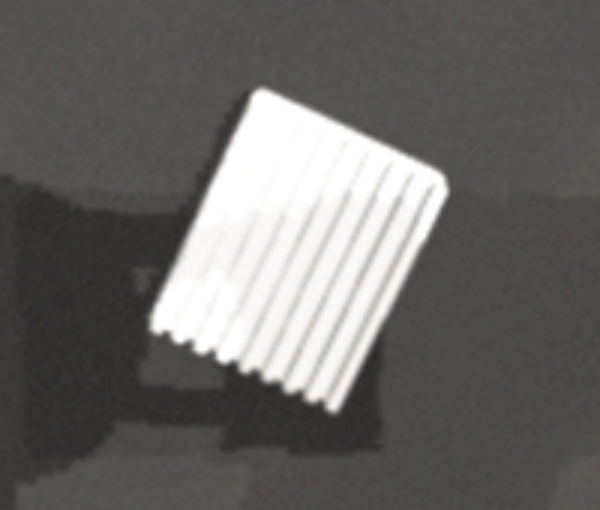

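Emit:
apply_moves(
  increments=[-0.003,-0.0045,-0.03,0,0,-0.109,-0.003,-0.0045,-0.03,0,0,-0.109,-0.003,-0.0045,-0.03,0,0,-0.109,-0.002,-0.004,-0.03,0,0,-0.108,0,0,0,0,0,0],
)

```text
t: 2.38
eef_pos: [0.5247, -0.2936, 0.1173]
ee_rot: [-3.136, 0.009, 2.701]
force: [-1.5, 0.6, -0.7]
width: 0.0878
```

```bash
python3 b.py w2.png housing:0
```

```text
[ 0.5247 -0.2936  0.1173] [-3.1359  0.0094  2.701 ] [-0.1804  0.3361 -0.3231  0.0101 -0.904  -0.2665]
housing 0.96 [166.8 307.3] [ 0.6716 -0.2464]
housing 0.87 [278.7 222.9] [ 0.5308 -0.2816]
housing 0.8 [ 81.9 229.1] [ 0.7136 -0.3562]
housing 0.61 [193.9  97. ] [ 0.5492 -0.41  ]
```

View pics/w2.png

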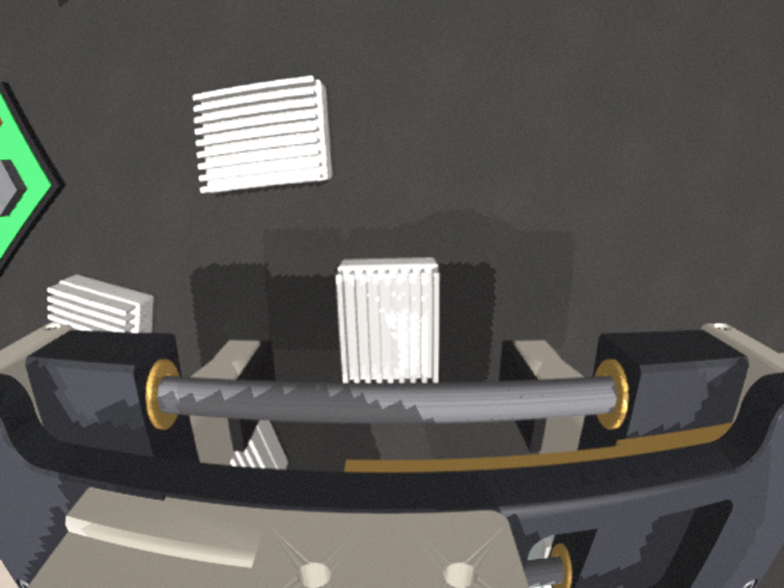

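Emit:
apply_moves(
  increments=[0.004,0.006,0,0,0,0.015,0.002,0.004,-0.02,0,0,0.012,0,0,-0.025,0,0,0,0,0,-0.02,0,0,0,0,0,0,0,0,0],
)

```text
t: 2.95
eef_pos: [0.5453, -0.2854, 0.0713]
ee_rot: [-3.139, 0.042, 2.757]
force: [-0.9, 0.0, 0.1]
width: 0.0876
```

Emit:
apply_moves(
  increments=[0,0,0,0,0,0,0,0,0,0,0,0],
)

```text
t: 3.12
eef_pos: [0.5477, -0.2853, 0.0749]
ee_rot: [-3.139, 0.046, 2.761]
force: [0.2, -0.2, -0.4]
width: 0.088
```

Emit:
apply_moves(
  increments=[-0.008,0.001,-0.002,0.008,0.02,-0.01,-0.008,0.001,-0.002,0.008,0.02,-0.01,0,0,0,0,0,0],
)

```text
t: 3.37
eef_pos: [0.5331, -0.2833, 0.0756]
ee_rot: [-3.139, 0.005, 2.742]
force: [-0.0, 0.2, -0.4]
width: 0.0874
```

Emit:
apply_moves(
  increments=[0,0,0,0,0,0],
)

```text
t: 3.45
eef_pos: [0.5333, -0.2834, 0.0764]
ee_rot: [-3.14, 0.006, 2.742]
force: [0.2, 0.3, -0.2]
width: 0.0875
```

Emit:
apply_moves(
  increments=[-0.001,0.0005,-0.01,0,0.003,0,-0.001,0.0005,-0.01,0,0.003,0,0,0,-0.01,0,0,0,0,0,-0.01,0,0,0],
)

```text
t: 3.78
eef_pos: [0.5327, -0.283, 0.0361]
ee_rot: [-3.138, 0.006, 2.742]
force: [-0.4, -0.7, 0.0]
width: 0.0879
```

Emit:
apply_moves(
  increments=[-0.001,0.0005,-0.005,0,0.003,0,-0.001,0.0005,-0.004,0,0.003,0,0,0,0,0,0,0],
)

```text
t: 4.03
eef_pos: [0.5278, -0.2813, 0.0213]
ee_rot: [-3.134, -0.008, 2.741]
force: [0.4, 1.1, -0.1]
width: 0.0879
```

Emit:
apply_moves(
  increments=[0.002,-0.001,0.003,0,-0.004,0],
)

```text
t: 4.12
eef_pos: [0.5289, -0.282, 0.0232]
ee_rot: [-3.135, -0.006, 2.741]
force: [0.2, 0.3, 0.2]
width: 0.0877
```

Emit:
apply_moves(
  increments=[0,0,0,0,0,0],
)

```text
t: 4.2
eef_pos: [0.5296, -0.2823, 0.0237]
ee_rot: [-3.135, -0.005, 2.742]
force: [0.6, 0.5, 0.3]
width: 0.0876
```

Emit:
apply_moves(
  increments=[0.001,0,0.0015,0,-0.002,0,0,0,0,0,0,0,0,0,0,0,0,0,0,0,0,0,0,0,0,0,0,0,0,0],
  hand=1,
  force=25,
)

```text
t: 4.62
eef_pos: [0.5322, -0.2827, 0.0274]
ee_rot: [-3.137, 0.001, 2.742]
force: [-0.3, -0.6, -0.1]
width: 0.0597
```

Emit:
apply_moves(
  increments=[0,0,-0.0015,0,0,0,0,0,0,0,0,0,0,0,0,0,0,0],
)

```text
t: 4.87
eef_pos: [0.532, -0.2825, 0.0272]
ee_rot: [-3.137, 0.001, 2.742]
force: [0.1, -0.3, -3.9]
width: 0.0561
```

Emit:
apply_moves(
  increments=[0,0,0.015,0,0,0,0,0,0.03,0,0,0,0,0,0.03,0,0,0,0,0.004,0.03,0,0,0.06,0,0.006,0.01,0,0,0.115,0,0.006,0,0,0,0.119,0,0.006,0,0,0,0.119,0,0.006,0,0,0,0.119,0,0.006,0,0,0,0.119,0,0.006,0,0,0,0.119,0,0.006,0,0,0,0.119,0,0.006,0,0,0,0.119,0,0.006,0,0,0,0.119],
)

```text
t: 5.95
eef_pos: [0.5254, -0.2211, 0.1406]
ee_rot: [-3.137, -0.009, -2.37]
force: [-0.5, 1.1, -2.4]
width: 0.0559
```

Emit:
apply_moves(
  increments=[0.001,0.005,0.002,0,0,0.119,0.001,0.005,0.002,0,0,0.119,0.001,0.005,0.002,0,0,0.119,0.001,0.005,0.002,0,0,0.119,0.001,0.005,0.002,0,0,0.119,0.001,0.005,0.002,0,0,0.119,0.001,0.005,0.002,0,0,0.119,0.001,0.005,0.002,0,0,0.119,0.001,0.005,0.002,0,0,0.119,0.001,0.005,0.002,0,0,0.119,0.001,0.005,0.002,0,0,0.119,0.001,0.005,0.002,0,0,0.119,0.001,0.005,0.002,0,0,0.119,0.001,0.005,0.002,0,0,0.119,0.001,0.005,0.002,0,0,0.119,0,0.003,0,0,0,0.119,0,0.003,0,0,0,0.11,0,0,0,0,0,0.06],
)

```text
t: 7.45
eef_pos: [0.5322, -0.1329, 0.1608]
ee_rot: [3.133, -0.0, -0.188]
force: [-0.2, 0.1, -2.8]
width: 0.0559
```

Emit:
apply_moves(
  increments=[0,0,0,0,0,0],
)

```text
t: 7.53
eef_pos: [0.5317, -0.1326, 0.1603]
ee_rot: [3.133, 0.001, -0.185]
force: [-0.1, 0.1, -2.8]
width: 0.0558
```

```bash
python3 b.py w3.png mouth:.006 flap_hinge:.048 lane_end:.006 lane:0; python3 - <<'E'
from h import *
np.set_printoptions(precision=4,suppress=True)
for c in ['top','scene']:
    optics.grab_frame(c)
    for n,z in dict(mouth=.006,flap_hinge=.048,lane_end=.006).items():
        for d in finder.landmark_of(c,n)[:1]: print(c,n,round(d['conf'],2),at(c,d['point'],z)[:2])
E
```

```text
[ 0.5317 -0.1326  0.1603] [ 3.1329  0.0006 -0.1851] [ 0.119   0.2161 -0.3811  0.0098 -0.9768  2.832 ]
flap_hinge 0.55 [197.2   7.9] [0.5    0.0443]
lane 0.9 [254.   15.8] [0.5434 0.0417]
top mouth 0.63 [ 0.5425 -0.0087]
top flap_hinge 0.72 [0.497 0.049]
scene mouth 0.95 [ 0.5374 -0.0054]
scene flap_hinge 0.62 [0.4962 0.0479]
scene lane_end 0.8 [0.5642 0.2889]
```

View pics/w3.png

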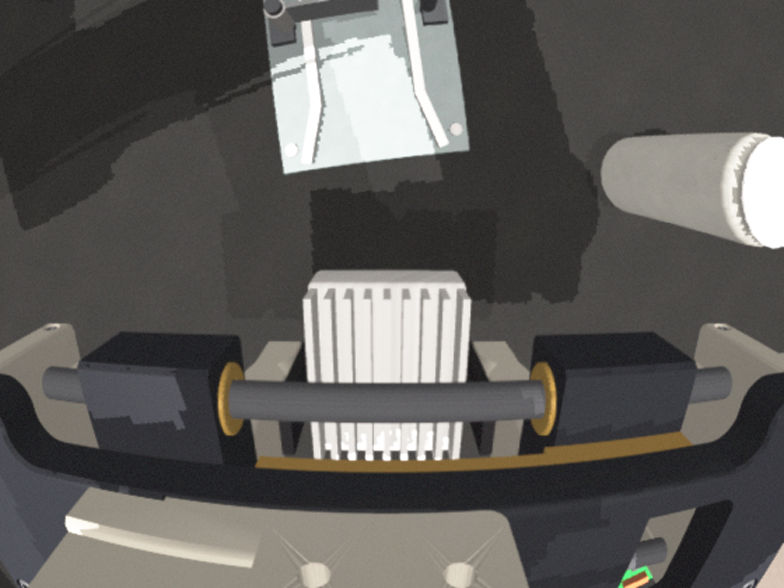

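```bash
python3 - <<'E'
from h import *
np.set_printoptions(precision=4,suppress=True)
f=lambda p,z: at('wrist',np.array(p)/1.4,z)[:2]
c=dict(L=f((285,173),.006),R=f((469,151),.006),L2=f((268,30),.006),R2=f((455,30),.006),rl=f((317,103),.016),rl2=f((307,25),.016),rr=f((418,92),.016),rr2=f((408,5),.016))
print(c)
for a,b in [('L','L2'),('R','R2'),('rl','rl2'),('rr','rr2')]:
    d=c[b]-c[a];print(a,np.arctan2(d[1],d[0]))
w=c['L']-c['R'];print(np.linalg.norm(w),np.arctan2(w[1],w[0])-np.pi/2,(c['L']+c['R'])/2)
# refine: fit lane pose to corner/hinge observations
from scipy.optimize import least_squares
obs=[((-.1,.062),c['L']),((-.1,-.062),c['R']),((0,.046),np.array([.499,.0475])),((0,.046),np.array([.497,.049])),((.235,0),np.array([.5655,.285])),((-.055,0),np.array([.540,-.007]))]
def res(p):
    r=R.from_euler('z',p[2]).as_matrix()[:2,:2]
    return np.concatenate([p[:2]+r@np.array(a)-b for a,b in obs])
s=least_squares(res,[.545,.05,1.48]);print(s.x,s.fun)
print(proj('wrist',arm.get_state()['eef_pos'])*1.4, [at('wrist',np.array(p)/1.4,.1603+.009)[:2] for p in [(305,295),(470,295)]])
E
```

```text
{'L': array([ 0.4784, -0.0521]), 'R': array([ 0.6011, -0.0609]), 'L2': array([0.4855, 0.0489]), 'R2': array([0.6077, 0.0228]), 'rl': array([ 0.51  , -0.0123]), 'rl2': array([0.5132, 0.0417]), 'rr': array([ 0.574 , -0.0179]), 'rr2': array([0.5792, 0.042 ])}
L 1.5004197086896305
R 1.4921328643300933
rl 1.511776131905777
rr 1.4841560948197492
0.12298561567235795 1.499192110263877 [ 0.5398 -0.0565]
[0.5457 0.0458 1.4953] [-0.0021  0.0028 -0.0011  0.0022  0.0008  0.0017  0.0028  0.0002 -0.0021
 -0.0049  0.0016 -0.0021]
[387.5672 374.5998] [array([ 0.5122, -0.0962]), array([ 0.5642, -0.1061])]
```

Emit:
apply_moves(
  increments=[0.001,0.009,-0.016,0.002,0,0.025,0.001,0.009,-0.016,0.002,0,0.025,0.001,0.009,-0.016,0.002,0,0.025,0.001,0.009,-0.016,0.002,0,0.02,0,0.004,-0.006,0,0,0.01,0,0,0,0,0,0],
)

```text
t: 8.73
eef_pos: [0.5377, -0.092, 0.0902]
ee_rot: [-3.142, -0.004, -0.08]
force: [0.2, 0.8, -3.1]
width: 0.0556
```

Emit:
apply_moves(
  increments=[0,0,0,0,0,0],
)

```text
t: 8.82
eef_pos: [0.5377, -0.092, 0.0903]
ee_rot: [3.141, -0.003, -0.08]
force: [0.7, -0.2, -2.6]
width: 0.0558
```

```bash
python3 b.py w4.png flap_hinge:.048 lane_end:.006 mouth:.006
```

```text
[ 0.5377 -0.092   0.0903] [ 3.1412 -0.0034 -0.0801] [ 0.1907  0.2899 -0.4667  0.0018 -0.811   2.8696]
flap_hinge 0.7 [193.6  21.4] [0.4995 0.0458]
mouth 0.98 [272.6 109.8] [ 0.5416 -0.0124]
```

View pics/w4.png

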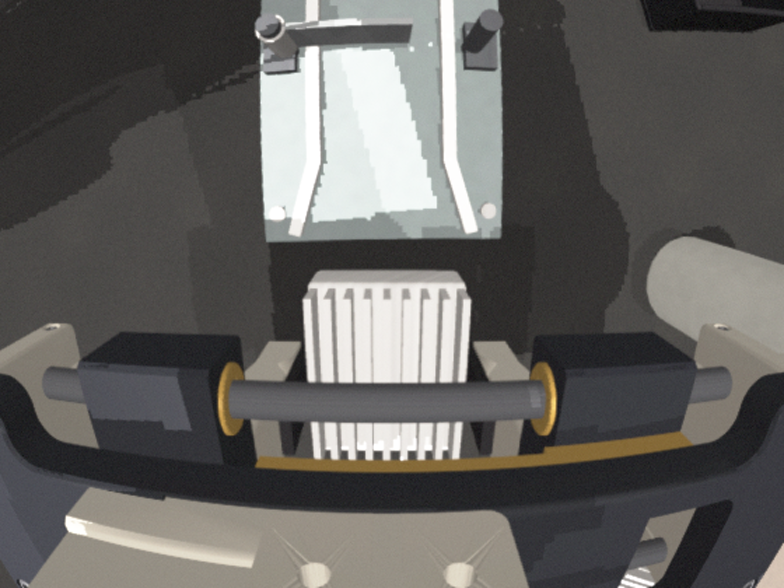

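```bash
python3 - <<'E'
from h import *
np.set_printoptions(precision=4,suppress=True)
f=lambda p,z: at('wrist',np.array(p)/1.4,z)[:2]
for a,b,z in [((267,242),(501,238),.006),((313.5,162),(450,160),.016),((313,80),(448.5,80),.016),((313,30),(448,30),.016)]:
    A,B=f(a,z),f(b,z); w=A-B; print(A,B,(A+B)/2,np.linalg.norm(w),np.arctan2(w[1],w[0])-np.pi/2)
h=[f(p,.0993) for p in [(305,292),(470,292)]];print('housing',h,np.mean(h,0))
E
```

```text
[ 0.4781 -0.0524] [ 0.6015 -0.0603] [ 0.5398 -0.0563] 0.12364350778707688 1.5062874074186121
[ 0.5089 -0.0137] [ 0.5752 -0.0182] [ 0.542 -0.016] 0.066449963928501 1.5032163240009826
[0.5121 0.0272] [0.5776 0.0217] [0.5448 0.0245] 0.06574258611294241 1.4873856978105344
[0.5139 0.0535] [0.5797 0.048 ] [0.5468 0.0508] 0.06609086424507564 1.4867607938819258
housing [array([ 0.5143, -0.0571]), array([ 0.5672, -0.0615])] [ 0.5408 -0.0593]
```

Emit:
apply_moves(
  increments=[0.0008,0.015,-0.005,0,0,0.003,0.0008,0.015,-0.005,0,0,0.003,0.0008,0.015,-0.005,0,0,0.003,0.0008,0.015,-0.005,0,0,0,0.0008,0.01,-0.005,0,0,0,0,0.003,0,0,0,0],
)

```text
t: 9.57
eef_pos: [0.5446, -0.0188, 0.0693]
ee_rot: [-3.139, -0.013, -0.077]
force: [-0.3, 0.2, -2.5]
width: 0.0557
```

Emit:
apply_moves(
  increments=[0,0,0,0,0,0],
)

```text
t: 9.65
eef_pos: [0.5449, -0.0184, 0.0695]
ee_rot: [-3.139, -0.013, -0.076]
force: [0.1, 0.1, -1.3]
width: 0.0558
```

Emit:
apply_moves(
  increments=[-0.0014,0,-0.003,0,0.006,0.003,-0.0014,0,-0.005,0,0.006,0.002,0,0,-0.006,0,0,0,0,0,-0.003,0,0,0],
)

```text
t: 9.98
eef_pos: [0.5426, -0.0196, 0.0528]
ee_rot: [-3.14, -0.003, -0.071]
force: [0.1, -0.2, -1.6]
width: 0.0556
```

Emit:
apply_moves(
  increments=[0,0,0,0,0,0],
)

```text
t: 10.07
eef_pos: [0.542, -0.0202, 0.0518]
ee_rot: [-3.14, -0.001, -0.072]
force: [0.4, 0.5, -2.1]
width: 0.0561
```

```bash
python3 b.py w5.png flap_hinge:.048 lane_end:.006 mouth:.006
```

```text
[ 0.542  -0.0202  0.0518] [-3.14   -0.0013 -0.0719] [ 0.3235  0.3386 -0.5079 -0.0014 -0.7226  2.7472]
flap_hinge 0.78 [177.6 143. ] [0.499  0.0454]
```

View pics/w5.png

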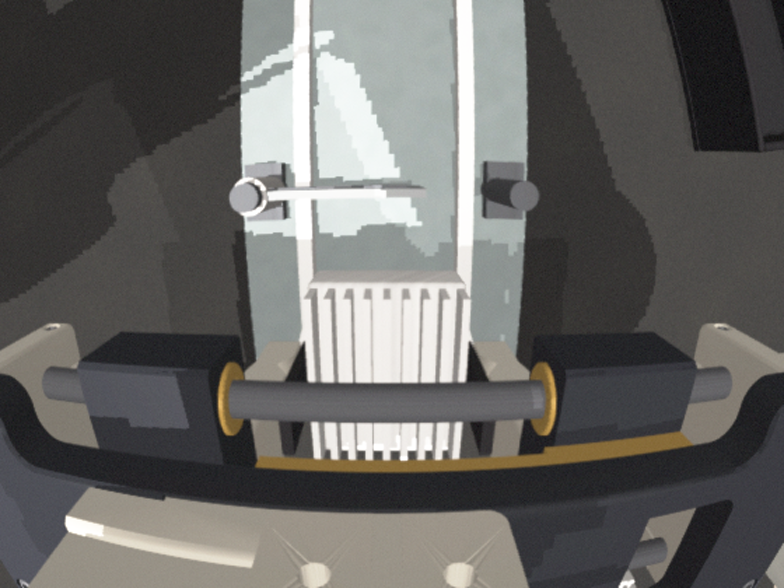

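```bash
python3 - <<'E'
from h import *
np.set_printoptions(precision=4,suppress=True)
f=lambda p,z: at('wrist',np.array(p)/1.4,z)[:2]
st=arm.get_state(); y=st['ee_rot'][2]; ax=np.array([np.cos(y),np.sin(y)]); fw=np.array([-ax[1],ax[0]])
for r,a,b in [(240,305,464.5),(150,303.5,465),(60,302,463)]:
    A,B=f((a,r),.016),f((b,r),.016); m=(A+B)/2-st['eef_pos'][:2]; w=B-A
    print('fwd',m@fw,'lat(toolx)',m@ax,'span',np.linalg.norm(w))
h=[f(p,.0608) for p in [(305,292),(470,292)]];m=np.mean(h,0)-st['eef_pos'][:2];print('housing',m@fw,m@ax)
E
```

```text
fwd 0.043071819232117135 lat(toolx) -0.0010601878896269483 span 0.06609692132578723
fwd 0.08025452464291657 lat(toolx) -0.0012587308439325428 span 0.06528978854249776
fwd 0.1181345263555951 lat(toolx) -0.001993105928924354 span 0.0651825357148578
housing 0.032965543338943734 -0.00012734492958333933
```

Emit:
apply_moves(
  increments=[-0.0007,0,-0.003,0,0,0.006,0,0,-0.004,0,0,0,0,0,-0.004,0,0,0],
)

```text
t: 10.57
eef_pos: [0.5429, -0.0195, 0.0425]
ee_rot: [-3.139, -0.006, -0.064]
force: [-0.5, -0.2, -2.6]
width: 0.056
```

Emit:
apply_moves(
  increments=[0,0,0,0,0,0],
)

```text
t: 10.65
eef_pos: [0.5424, -0.0195, 0.0416]
ee_rot: [-3.139, -0.005, -0.064]
force: [-0.3, 0.3, -1.9]
width: 0.0557
```

Emit:
apply_moves(
  increments=[-0.001,0,-0.002,0,0.004,0,0,0,-0.002,0,0,0],
)

```text
t: 10.82
eef_pos: [0.5413, -0.0195, 0.0373]
ee_rot: [-3.139, -0.0, -0.064]
force: [-0.6, 0.4, -2.7]
width: 0.0557
```

Emit:
apply_moves(
  increments=[0,0,-0.001,0,0,0],
)

```text
t: 10.9
eef_pos: [0.5412, -0.0195, 0.0359]
ee_rot: [-3.139, 0.0, -0.064]
force: [0.1, -0.9, -3.0]
width: 0.0558
```

Emit:
apply_moves(
  increments=[0,0,-0.001,0,0,0,0,0,-0.001,0,0,0],
)

```text
t: 11.07
eef_pos: [0.5412, -0.0195, 0.0336]
ee_rot: [-3.14, 0.0, -0.064]
force: [0.1, -0.3, -2.7]
width: 0.0554
```

Emit:
apply_moves(
  increments=[0,0,-0.001,0,0,0],
)

```text
t: 11.15
eef_pos: [0.5412, -0.0195, 0.0329]
ee_rot: [-3.14, 0.001, -0.064]
force: [-6.9, 1.9, 17.9]
width: 0.056
```

Emit:
apply_moves(
  increments=[0,0,0.0004,0,0,0,0,0,0,0,0,0,0,0,0,0,0,0,0,0,0,0,0,0],
  hand=0,
)

```text
t: 11.48
eef_pos: [0.5426, -0.0193, 0.0345]
ee_rot: [-3.139, -0.002, -0.063]
force: [-0.6, 0.8, 1.0]
width: 0.0769
```

Emit:
apply_moves(
  increments=[0,0,0.005,0,0,0,0,0,0.01,0,0,0,0,0,0.02,0,0,0,0,0,0.02,0,0,0,0,-0.005,0.01,0,0,0,0,0,0,0,0,0],
)

```text
t: 11.98
eef_pos: [0.5423, -0.0246, 0.1049]
ee_rot: [-3.14, -0.002, -0.062]
force: [-0.0, 0.2, -0.9]
width: 0.0877
```

```bash
python3 b.py w6.png housing:.006 flap_hinge:.048 lane_end:.006
```

```text
[ 0.5423 -0.0246  0.1049] [-3.1402 -0.0017 -0.0625] [ 0.3153  0.2686 -0.4544 -0.0009 -0.8457  2.7644]
housing 0.81 [274.  213.4] [ 0.5403 -0.0242]
housing 0.78 [395.8 392.1] [ 0.6649 -0.2454]
flap_hinge 0.85 [201.5 130.9] [0.4989 0.0449]
```

View pics/w6.png

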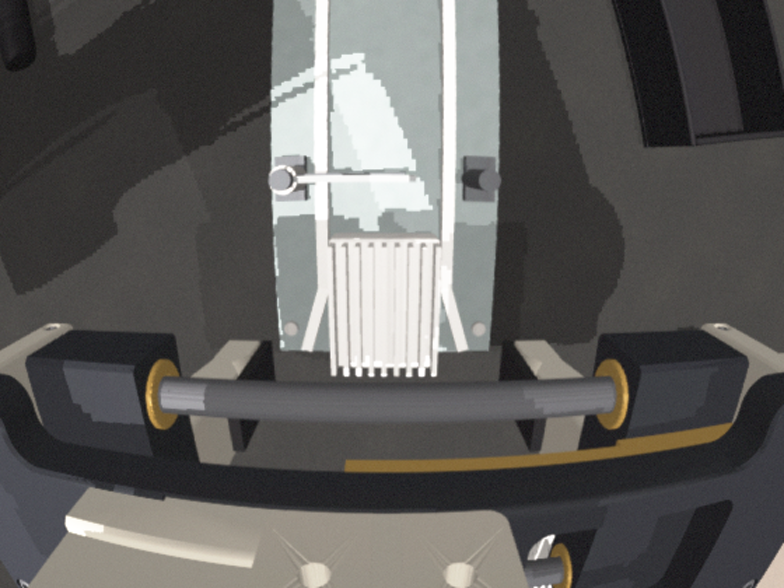

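The housing sits squarely between the rails at the mouth: its edges are at columns 330–438, with similar gaps to both rails. The flap is shut. Next I shut the gripper and go behind the housing.

Emit:
apply_moves(
  increments=[-0.001,-0.015,0,0,0,0,-0.001,-0.02,0,0,0,0,-0.001,-0.02,0,0,0,0,-0.001,-0.015,-0.005,0,0,0,0,-0.003,-0.015,0,0,0,0,0,-0.015,0,0,0,0,0,-0.01,0,0,0,0,0,0,0,0,0],
  hand=1,
  force=40,
)

```text
t: 12.9
eef_pos: [0.5327, -0.1001, 0.048]
ee_rot: [3.139, 0.014, -0.061]
force: [-0.6, -0.3, 0.3]
width: 0.0398
```

Emit:
apply_moves(
  increments=[0,0,0,0,0,0],
)

```text
t: 12.98
eef_pos: [0.5321, -0.1, 0.0472]
ee_rot: [3.139, 0.016, -0.061]
force: [1.0, -0.3, 0.5]
width: 0.0332
```

Emit:
apply_moves(
  increments=[0.0015,0,-0.004,0,-0.007,0,0.0015,0,-0.005,0,-0.007,0,0,0,-0.005,0,0,0,0,0,-0.003,0,0,0,0,0,0,0,0,0,0,0,0,0,0,0],
)

```text
t: 13.48
eef_pos: [0.5366, -0.0987, 0.0298]
ee_rot: [3.14, -0.001, -0.059]
force: [0.4, -0.5, 0.2]
width: 0.0005
```

Emit:
apply_moves(
  increments=[0,0,0,0,0,0],
)

```text
t: 13.57
eef_pos: [0.5367, -0.0986, 0.0299]
ee_rot: [3.14, -0.001, -0.059]
force: [-0.1, 0.1, -0.3]
width: 0.0003
```

Emit:
apply_moves(
  increments=[0,0.006,-0.001,0,0,-0.002,0,0.006,-0.0005,0,0,-0.002,0,0.005,0,0,0,0,0,0.004,0,0,0,0],
)

```text
t: 13.9
eef_pos: [0.5371, -0.0763, 0.029]
ee_rot: [3.14, -0.003, -0.064]
force: [1.5, 0.8, 0.6]
width: 0.0008
```

Emit:
apply_moves(
  increments=[0,0.003,0,0,0,0],
)

```text
t: 13.98
eef_pos: [0.5372, -0.0725, 0.0292]
ee_rot: [3.14, -0.003, -0.064]
force: [-0.2, -1.2, -0.9]
width: 0.0006
```

Emit:
apply_moves(
  increments=[0,0.003,0,0,0,0],
)

```text
t: 14.07
eef_pos: [0.5373, -0.0689, 0.0292]
ee_rot: [3.14, -0.003, -0.063]
force: [-0.6, -1.5, 0.3]
width: 0.0002
```

Emit:
apply_moves(
  increments=[0,0.003,0,0,0,0],
)

```text
t: 14.15
eef_pos: [0.5373, -0.0654, 0.0293]
ee_rot: [3.14, -0.003, -0.063]
force: [0.1, -0.5, -0.7]
width: 0.0
```

Emit:
apply_moves(
  increments=[0.0002,0.003,0,0,0,0,0.0002,0.003,0,0,0,0,0.0002,0.003,0,0,0,0,0.0002,0.003,0,0,0,0],
)

```text
t: 14.48
eef_pos: [0.5377, -0.0526, 0.0293]
ee_rot: [3.14, -0.002, -0.063]
force: [-0.4, -1.1, -0.3]
width: 0.0004
```

Emit:
apply_moves(
  increments=[0.0002,0.003,0,0,0,0,0.0002,0.003,0,0,0,0,0.0002,0.003,0,0,0,0,0.0002,0.003,0,0,0,0],
)

```text
t: 14.82
eef_pos: [0.5385, -0.0396, 0.0293]
ee_rot: [3.139, -0.002, -0.063]
force: [0.5, -2.5, 0.8]
width: 0.0005
```

Emit:
apply_moves(
  increments=[0.0003,0.003,0,0,0,0,0.0003,0.003,0,0,0,0,0.0003,0.003,0,0,0,0,0.0003,0.003,0,0,0,0],
)

```text
t: 15.15
eef_pos: [0.5393, -0.0276, 0.0293]
ee_rot: [3.138, -0.001, -0.063]
force: [0.1, -6.0, 0.3]
width: 0.0007
```

Emit:
apply_moves(
  increments=[0.0003,0.003,0,0,0,0,0.0003,0.003,0,0,0,0,0.0003,0.003,0,0,0,0,0.0003,0.003,0,0,0,0],
)

```text
t: 15.48
eef_pos: [0.5399, -0.0162, 0.0293]
ee_rot: [3.135, 0.001, -0.063]
force: [0.4, -5.0, 0.2]
width: 0.0005
```

Emit:
apply_moves(
  increments=[0.0002,0.003,0,0,0,0,0.0002,0.003,0,0,0,0,0.0002,0.003,0,0,0,0,0.0002,0.003,0,0,0,0],
)

```text
t: 15.82
eef_pos: [0.5412, -0.0031, 0.0294]
ee_rot: [3.135, 0.0, -0.063]
force: [1.4, -3.3, -0.3]
width: 0.0005
```

Emit:
apply_moves(
  increments=[0.0003,0.003,0,0.001,0,0,0.0003,0.003,0,0.001,0,0,0.0003,0.003,0,0.001,0,0,0.0003,0.003,0,0.001,0,0],
)

```text
t: 16.15
eef_pos: [0.5427, 0.0108, 0.0293]
ee_rot: [3.14, 0.0, -0.063]
force: [1.1, -2.4, -0.6]
width: 0.0007
```

Emit:
apply_moves(
  increments=[0.0002,0.003,0,0,0,0,0.0002,0.003,0,0,0,0,0.0002,0.003,0,0,0,0,0.0002,0.003,0,0,0,0],
)

```text
t: 16.48
eef_pos: [0.5434, 0.0243, 0.0293]
ee_rot: [3.14, 0.0, -0.063]
force: [1.1, -3.3, 0.1]
width: 0.0006
```

Emit:
apply_moves(
  increments=[0.0002,0.003,0,0,0,0,0.0002,0.003,0,0,0,0,0.0002,0.003,0,0,0,0,0.0002,0.003,0,0,0,0],
)

```text
t: 16.82
eef_pos: [0.5442, 0.0377, 0.0293]
ee_rot: [3.14, 0.0, -0.063]
force: [0.2, -1.6, -1.1]
width: 0.0005
```

```bash
python3 b.py w7.png housing:.006 lane_end:.006
```

```text
[0.5442 0.0377 0.0293] [ 3.1404  0.0005 -0.0631] [ 0.4291  0.3765 -0.5198  0.0013 -0.6754  2.6484]
housing 0.7 [279.4 167.2] [0.5486 0.0852]
```

View pics/w7.png

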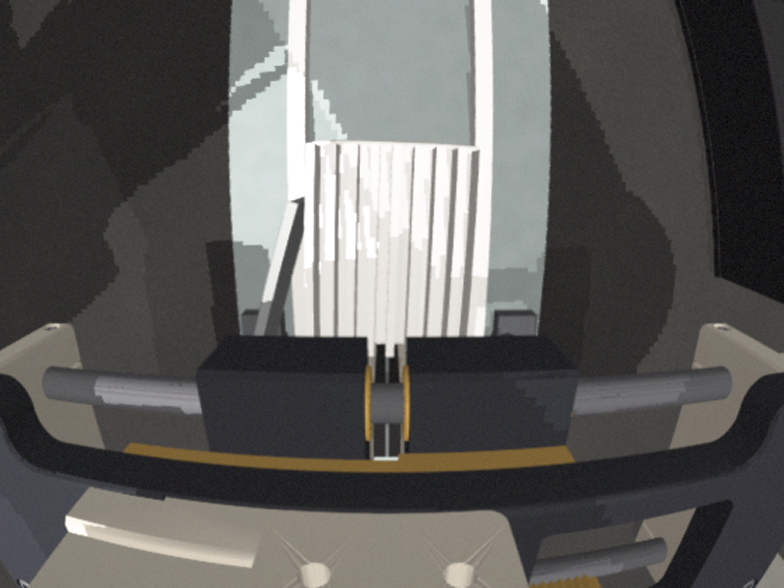

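Housing straight between the rails (columns 305–485) with the flap swung aside at (280,265); continuing.

Emit:
apply_moves(
  increments=[0.0002,0.003,0,0,0,0,0.0002,0.003,0,0,0,0,0.0002,0.003,0,0,0,0,0.0002,0.003,0,0,0,0],
)

```text
t: 17.35
eef_pos: [0.5451, 0.0498, 0.0293]
ee_rot: [3.14, 0.0, -0.064]
force: [1.2, -1.7, -1.9]
width: 0.0006
```

Emit:
apply_moves(
  increments=[0.0002,0.003,0,0,0,0,0.0002,0.003,0,0,0,0,0.0002,0.003,0,0,0,0,0.0002,0.003,0,0,0,0],
)

```text
t: 17.68
eef_pos: [0.5464, 0.0631, 0.0294]
ee_rot: [3.14, -0.0, -0.064]
force: [1.3, -2.5, -1.0]
width: 0.0005
```

Emit:
apply_moves(
  increments=[0.0002,0.003,0,0,0,0,0.0002,0.003,0,0,0,0,0.0002,0.003,0,0,0,0,0.0002,0.003,0,0,0,0],
)

```text
t: 18.02
eef_pos: [0.5472, 0.0766, 0.0294]
ee_rot: [3.14, -0.0, -0.063]
force: [1.0, -2.1, -0.7]
width: 0.0005
```

Emit:
apply_moves(
  increments=[0.0002,0.003,0,0,0,0,0.0002,0.0025,0,0,0,0,0.0002,0.002,0,0,0,0,0.0001,0.0015,0,0,0,0],
)

```text
t: 18.35
eef_pos: [0.5479, 0.0869, 0.0294]
ee_rot: [3.14, -0.0, -0.063]
force: [2.0, -2.7, -0.7]
width: 0.0001
```

Emit:
apply_moves(
  increments=[0.0001,0.0015,0,0,0,0,0.0001,0.0015,0,0,0,0,0.0001,0.0015,0,0,0,0,0.0001,0.0015,0,0,0,0,0.0001,0.001,0,0,0,0],
)

```text
t: 18.77
eef_pos: [0.5483, 0.0944, 0.0294]
ee_rot: [3.14, 0.0, -0.063]
force: [1.9, -2.3, -0.0]
width: 0.0004
```

Emit:
apply_moves(
  increments=[0.0001,0.001,0,0,0,0,0.0001,0.001,0,0,0,0,0.0001,0.001,0,0,0,0],
)

```text
t: 19.02
eef_pos: [0.5485, 0.0976, 0.0294]
ee_rot: [3.14, 0.0, -0.063]
force: [0.3, -2.6, 0.4]
width: 0.0002
```

Emit:
apply_moves(
  increments=[0.0001,0.001,0,0,0,0,0.0001,0.001,0,0,0,0,0.0001,0.001,0,0,0,0],
)

```text
t: 19.27
eef_pos: [0.5488, 0.1008, 0.0294]
ee_rot: [3.14, 0.001, -0.063]
force: [1.4, -2.1, 0.3]
width: 0.0008
```

Emit:
apply_moves(
  increments=[0.0001,0.001,0,0,0,0,0.0001,0.001,0,0,0,0,0.0001,0.001,0,0,0,0],
)

```text
t: 19.52
eef_pos: [0.5491, 0.1041, 0.0294]
ee_rot: [3.14, 0.001, -0.063]
force: [1.8, -2.2, 0.3]
width: 0.0008
```

Emit:
apply_moves(
  increments=[0.0001,0.001,0,0,0,0,0.0001,0.001,0,0,0,0,0.0001,0.001,0,0,0,0],
)

```text
t: 19.77
eef_pos: [0.5494, 0.1074, 0.0294]
ee_rot: [3.14, 0.001, -0.063]
force: [1.5, -1.6, -0.2]
width: 0.0006
```

Emit:
apply_moves(
  increments=[0.0001,0.001,0,0,0,0,0.0001,0.001,0,0,0,0,0.0001,0.001,0,0,0,0],
)

```text
t: 20.02
eef_pos: [0.5494, 0.1107, 0.0294]
ee_rot: [3.14, 0.001, -0.064]
force: [0.3, -1.8, 0.4]
width: 0.0005
```

Emit:
apply_moves(
  increments=[0.0001,0.001,0,0,0,0,0.0001,0.001,0,0,0,0,0.0001,0.001,0,0,0,0],
)

```text
t: 20.27
eef_pos: [0.5494, 0.1139, 0.0294]
ee_rot: [3.139, 0.002, -0.064]
force: [-0.2, -1.8, 0.8]
width: 0.0007
```

Emit:
apply_moves(
  increments=[0.0001,0.001,0,0,0,0,0.0001,0.001,0,0,0,0,0.0001,0.001,0,0,0,0],
)

```text
t: 20.52
eef_pos: [0.5491, 0.1154, 0.0294]
ee_rot: [3.137, 0.003, -0.064]
force: [1.1, -9.4, 2.9]
width: 0.0003
```

Emit:
apply_moves(
  increments=[0.0001,0.001,0,0,0,0,0.0001,0.001,0,0,0,0],
)

```text
t: 20.68
eef_pos: [0.5491, 0.1154, 0.0294]
ee_rot: [3.134, 0.004, -0.064]
force: [1.9, -7.5, 3.0]
width: 0.0002
```

Emit:
apply_moves(
  increments=[0.0001,0.001,0,0,0,0,0.0001,0.001,0,0,0,0],
)

```text
t: 20.85
eef_pos: [0.5491, 0.1154, 0.0295]
ee_rot: [3.131, 0.005, -0.065]
force: [2.0, -8.0, 2.0]
width: 0.0002
```

Emit:
apply_moves(
  increments=[0.0001,0.001,0,0,0,0,0.0001,0.001,0,0,0,0],
)

```text
t: 21.02
eef_pos: [0.549, 0.1153, 0.0295]
ee_rot: [3.128, 0.006, -0.065]
force: [1.0, -7.8, 0.9]
width: 0.0005
```

Emit:
apply_moves(
  increments=[0.0001,0.0013,0,0.005,-0.002,0,0.0001,0.0013,0,0.005,-0.002,0],
)

```text
t: 21.18
eef_pos: [0.5488, 0.1155, 0.0294]
ee_rot: [3.135, 0.005, -0.066]
force: [3.4, -8.9, 1.7]
width: 0.0008
```

Emit:
apply_moves(
  increments=[0.0001,0.0016,0,0.005,-0.002,0,0.0001,0.0016,0,0.005,-0.002,0],
)

```text
t: 21.35
eef_pos: [0.5484, 0.1156, 0.0293]
ee_rot: [-3.142, 0.003, -0.067]
force: [2.2, -11.2, 1.1]
width: 0.0004
```

Emit:
apply_moves(
  increments=[0.0003,0.0018,0,0.003,-0.002,0.001,0.0003,0.0018,0,0.003,-0.002,0.001],
)

```text
t: 21.52
eef_pos: [0.5484, 0.1157, 0.0293]
ee_rot: [-3.139, 0.002, -0.066]
force: [3.0, -11.8, 2.1]
width: 0.0008
```

Emit:
apply_moves(
  increments=[0.0003,0.002,0,0.003,-0.002,0.001,0.0003,0.002,0,0.003,-0.002,0.001],
)

```text
t: 21.68
eef_pos: [0.5483, 0.1159, 0.0293]
ee_rot: [-3.138, 0.001, -0.065]
force: [2.3, -12.1, 3.8]
width: 0.0005
```

Emit:
apply_moves(
  increments=[0.0003,0.002,0,0.003,-0.001,0.001,0.0003,0.002,0,0.003,-0.001,0.001],
)

```text
t: 21.85
eef_pos: [0.5481, 0.116, 0.0293]
ee_rot: [-3.137, 0.001, -0.064]
force: [2.6, -12.4, 2.7]
width: 0.0007
```

Emit:
apply_moves(
  increments=[0.0003,0.0023,0,0.002,-0.001,0,0.0003,0.0023,0,0.002,-0.001,0,0.0003,0.0023,0,0.002,-0.001,0],
)

```text
t: 22.1
eef_pos: [0.5478, 0.1167, 0.0293]
ee_rot: [-3.138, 0.002, -0.066]
force: [3.2, -13.1, 3.0]
width: 0.0004
```

Emit:
apply_moves(
  increments=[0.0003,0.0025,0,0.002,-0.001,0,0.0003,0.0025,0,0.002,-0.001,0,0.0003,0.0025,0,0.002,-0.001,0],
)

```text
t: 22.35
eef_pos: [0.5473, 0.1175, 0.0293]
ee_rot: [-3.14, 0.004, -0.069]
force: [3.4, -13.4, 3.4]
width: 0.0004
```

Emit:
apply_moves(
  increments=[0.001,0.0026,0,0.001,-0.002,0.002,0.001,0.0026,0,0.001,-0.002,0.002,0.001,0.0026,0,0.001,-0.002,0.002],
)

```text
t: 22.6
eef_pos: [0.5474, 0.1175, 0.0294]
ee_rot: [3.136, 0.005, -0.066]
force: [0.4, -15.3, 5.7]
width: 0.001
```

Emit:
apply_moves(
  increments=[0.001,0.0027,0,0.001,-0.001,0.002,0.001,0.0027,0,0.001,-0.001,0.002,0.001,0.0027,0,0.001,-0.001,0.002],
)

```text
t: 22.85
eef_pos: [0.5474, 0.1174, 0.0295]
ee_rot: [3.128, 0.01, -0.062]
force: [0.4, -14.9, 6.4]
width: 0.0002
```

Emit:
apply_moves(
  increments=[0.001,0.0027,0,0.001,-0.001,0.001,0.001,0.0027,0,0.001,-0.001,0.001,0.001,0.0027,0,0.001,-0.001,0.001],
)

```text
t: 23.1
eef_pos: [0.5473, 0.1173, 0.0297]
ee_rot: [3.12, 0.015, -0.062]
force: [1.4, -13.8, 5.1]
width: 0.0003
```

Emit:
apply_moves(
  increments=[0.0002,0.0025,0,0.006,-0.005,0,0.0002,0.0025,0,0.006,-0.005,0,0.0002,0.0025,0,0.006,-0.005,0],
)

```text
t: 23.35
eef_pos: [0.5467, 0.1181, 0.0296]
ee_rot: [3.13, 0.005, -0.064]
force: [4.9, -14.9, 1.9]
width: 0.0005
```

Emit:
apply_moves(
  increments=[0.0002,0.0027,0,0.006,-0.003,0,0.0002,0.0027,0,0.006,-0.003,0],
)

```text
t: 23.52
eef_pos: [0.5467, 0.119, 0.0296]
ee_rot: [3.137, 0.001, -0.066]
force: [5.6, -13.9, 0.1]
width: 0.0002
```

Emit:
apply_moves(
  increments=[0,-0.004,0,0,0,0,0.002,-0.002,0,0.002,0,0,0.001,0,0,0,0,0.002,0,0,0,0,0,0],
)

```text
t: 23.85
eef_pos: [0.5504, 0.1127, 0.0295]
ee_rot: [3.141, 0.001, -0.065]
force: [0.6, 0.7, 0.5]
width: 0.0002
```

Emit:
apply_moves(
  increments=[0,0,0,0,0,0],
)

```text
t: 23.93
eef_pos: [0.5507, 0.1131, 0.0295]
ee_rot: [3.141, 0.0, -0.065]
force: [-0.4, -0.2, -0.2]
width: 0.0006
```

```bash
python3 b.py w8.png housing:.006 lane_end:.006 flap_hinge:.048
```

```text
[0.5507 0.1131 0.0295] [ 3.1412  0.0004 -0.0648] [ 0.5509  0.3974 -0.4816  0.0002 -0.6924  2.5258]
housing 0.72 [273.2 158.8] [0.552  0.1648]
```

View pics/w8.png

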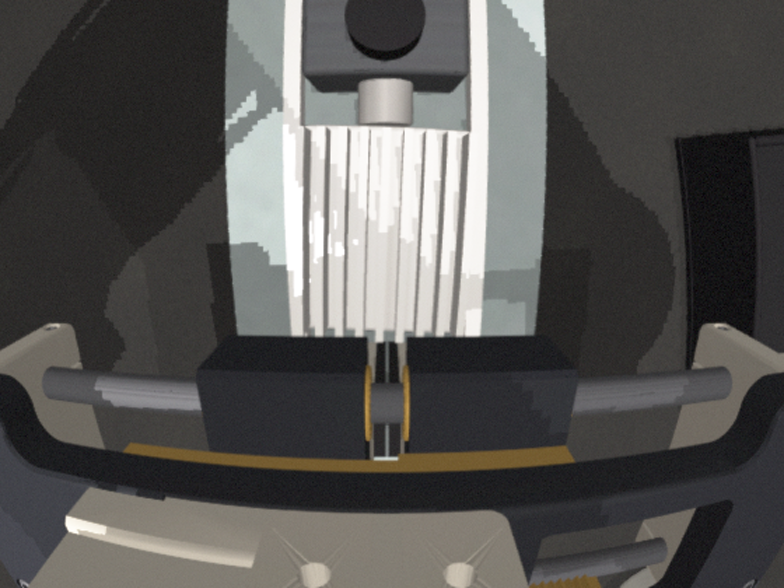

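Emit:
apply_moves(
  increments=[0.0001,0.002,0,0,0,0,0.0001,0.0018,0,0,0,0,0.0002,0.0015,0,0.002,0,0,0.0002,0.0015,0,0.002,0,0,0.0002,0.002,0,0.003,-0.001,0],
)

```text
t: 24.6
eef_pos: [0.5504, 0.1188, 0.0294]
ee_rot: [-3.141, 0.003, -0.064]
force: [5.6, -14.7, 0.9]
width: 0.0005
```

Emit:
apply_moves(
  increments=[0.0003,0.0025,0,0.004,-0.001,0,0.0003,0.0027,0,0.004,-0.001,0,0.0003,0.0027,0,0.004,-0.001,0],
)

```text
t: 24.85
eef_pos: [0.5505, 0.1195, 0.0294]
ee_rot: [-3.138, 0.004, -0.066]
force: [4.5, -15.6, 1.8]
width: 0.0002
```

Emit:
apply_moves(
  increments=[0.0003,0.0027,0,0.004,-0.001,0,0.0003,0.0027,0,0.004,-0.001,0,0.0003,0.0027,0,0.004,-0.001,0],
)

```text
t: 25.1
eef_pos: [0.5504, 0.1196, 0.0294]
ee_rot: [-3.136, 0.006, -0.068]
force: [5.2, -14.7, 1.8]
width: 0.0008
```

Emit:
apply_moves(
  increments=[0.0001,0.003,0,0.003,-0.002,0,0.0001,0.003,0,0.003,-0.002,0,0.0001,0.003,0,0.003,-0.002,0],
)

```text
t: 25.35
eef_pos: [0.5504, 0.1206, 0.0295]
ee_rot: [-3.136, 0.004, -0.07]
force: [6.1, -15.3, 0.4]
width: 0.0005
```

Emit:
apply_moves(
  increments=[0,0.0032,0,0.003,-0.002,0,0,0.0032,0,0.003,-0.002,0,0,0.0032,0,0.003,-0.002,0],
)

```text
t: 25.6
eef_pos: [0.5505, 0.1218, 0.0295]
ee_rot: [-3.136, 0.002, -0.073]
force: [5.7, -17.2, -0.2]
width: 0.0005
```

Emit:
apply_moves(
  increments=[-0.0001,0.0033,0,0.002,-0.002,0.002,-0.0001,0.0033,0,0.002,-0.002,0.002,-0.0001,0.0033,0,0.002,-0.002,0.002],
)

```text
t: 25.85
eef_pos: [0.5505, 0.1228, 0.0298]
ee_rot: [-3.141, -0.002, -0.069]
force: [7.3, -18.6, 1.0]
width: 0.0004
```

Emit:
apply_moves(
  increments=[-0.0001,0.0034,0,0.003,-0.002,0.001,-0.0001,0.0034,0,0.003,-0.002,0.001,-0.0001,0.0034,0,0.003,-0.002,0.001],
)

```text
t: 26.1
eef_pos: [0.5505, 0.1235, 0.0301]
ee_rot: [3.14, -0.005, -0.068]
force: [7.8, -18.3, 1.1]
width: 0.0005
```

Emit:
apply_moves(
  increments=[-0.0006,0.0033,-0.0003,0.004,0,0,-0.0006,0.0033,-0.0003,0.004,0,0,-0.0006,0.0033,0,0.004,0,0],
)

```text
t: 26.35
eef_pos: [0.5504, 0.1237, 0.0303]
ee_rot: [3.141, -0.003, -0.071]
force: [10.0, -19.9, 0.4]
width: 0.0007
```

Emit:
apply_moves(
  increments=[-0.0004,0.0033,0,0.004,0,0,-0.0004,0.0033,0,0.004,0,0,-0.0004,0.0033,0,0.004,0,0],
)

```text
t: 26.6
eef_pos: [0.5503, 0.1238, 0.0306]
ee_rot: [-3.141, -0.001, -0.074]
force: [9.6, -20.5, -0.9]
width: 0.0002
```

Emit:
apply_moves(
  increments=[0,-0.004,0,0,0,0,0,-0.002,-0.0005,0,0,0.002,0,0,0,0,0,0,0,0,0,0,0,0],
)

```text
t: 26.93
eef_pos: [0.5505, 0.1161, 0.0299]
ee_rot: [3.141, -0.0, -0.074]
force: [-0.3, 0.3, -0.1]
width: 0.0006
```

```bash
python3 - <<'E'
from h import *
np.set_printoptions(precision=4,suppress=True)
st=arm.get_state(); print(st['eef_pos'],st['ee_rot'])
w=optics.grab_frame('wrist')[:,:,::-1]; t=optics.grab_frame('top')[:,:,::-1]; s=optics.grab_frame('scene')[:,:,::-1]
f=lambda im,c,k: cv2.resize(im[c[1]:c[3],c[0]:c[2]],None,fx=k,fy=k,interpolation=cv2.INTER_CUBIC)
a=f(w,(190,0,370,130),3); b=f(t,(110,170,260,270),2.67); c=f(s,(290,150,440,250),2.67)
W=540; o=np.zeros((390+267,801,3),np.uint8); o[:390,:540]=a; h=min(267,b.shape[0]); o[390:390+h,:400]=b[:h,:400]; o[390:390+h,400:800]=c[:h,:400]
cv2.imwrite('pics/chk.png',cv2.resize(o,None,fx=.91,fy=.91)); cv2.imwrite('pics/w9raw.png',w)
E
```

```text
[0.5505 0.1161 0.0299] [ 3.1413 -0.0004 -0.0736]
```

View pics/chk.png

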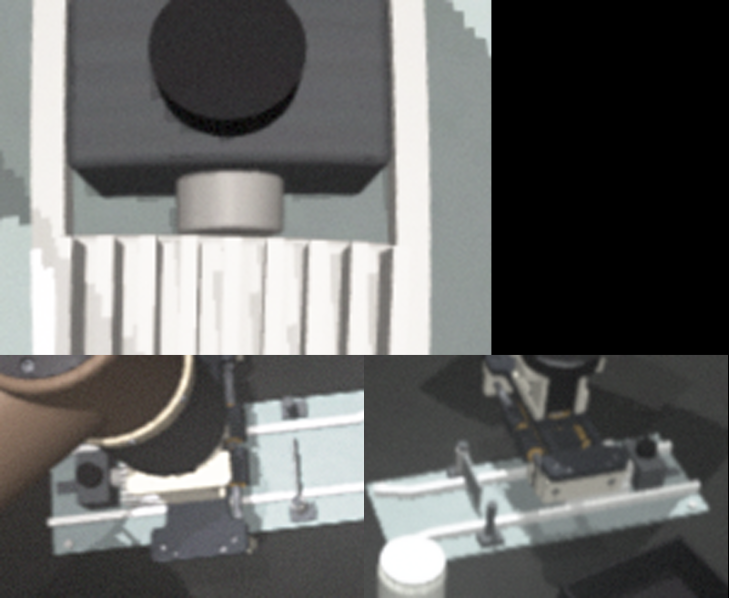

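Last picture: the flap is already shut, and the housing is against the button with about 10 mm of the button still showing. By my estimate that is roughly 8 mm pressed. I'll push a little further for margin.

Emit:
apply_moves(
  increments=[0.0003,0.003,-0.0003,0,0,0.003,0.0003,0.002,0,0,0,0.003,0.0003,0.0015,0,0.002,0,0,0.0005,0.002,0,0.003,-0.001,0,0.0006,0.0025,0,0.004,-0.002,0],
)

```text
t: 27.5
eef_pos: [0.5511, 0.1237, 0.0297]
ee_rot: [-3.141, 0.001, -0.065]
force: [4.4, -19.0, 3.7]
width: 0.0002
```

Emit:
apply_moves(
  increments=[0.0006,0.003,0,0.004,-0.002,0,0.0006,0.0032,0,0.004,-0.002,0],
)

```text
t: 27.67
eef_pos: [0.551, 0.1239, 0.0297]
ee_rot: [-3.141, 0.002, -0.065]
force: [5.1, -19.7, 3.7]
width: 0.0002
```

Emit:
apply_moves(
  increments=[0.0006,0.0033,0,0.004,-0.002,0,0.0006,0.0033,0,0.004,-0.002,0],
)

```text
t: 27.83
eef_pos: [0.551, 0.124, 0.0297]
ee_rot: [3.142, 0.003, -0.067]
force: [5.3, -18.3, 3.5]
width: 0.0
```

Emit:
apply_moves(
  increments=[0.0008,0.0035,0.0003,0.005,-0.002,0.001,0.0008,0.0035,0.0003,0.005,-0.002,0.001],
)

```text
t: 28.0
eef_pos: [0.5511, 0.1245, 0.03]
ee_rot: [-3.14, 0.004, -0.066]
force: [4.8, -18.0, 1.0]
width: -0.0001
```

Emit:
apply_moves(
  increments=[0.0008,0.0036,0.0003,0.005,-0.002,0.001,0.0008,0.0036,0.0003,0.005,-0.002,0.001,0.0008,0.0036,0.0003,0.005,-0.002,0.001],
)

```text
t: 28.25
eef_pos: [0.5511, 0.1255, 0.03]
ee_rot: [-3.138, 0.007, -0.066]
force: [5.2, -17.4, 1.8]
width: 0.0004
```

Emit:
apply_moves(
  increments=[0.0008,0.0036,0.0003,0.004,-0.003,0.001,0.0008,0.0036,0.0003,0.004,-0.003,0.001],
)

```text
t: 28.42
eef_pos: [0.5512, 0.126, 0.03]
ee_rot: [-3.138, 0.006, -0.065]
force: [4.9, -18.1, 1.1]
width: 0.0004
```

Emit:
apply_moves(
  increments=[0,-0.004,0,0,0,0,0,-0.003,0,0,0,0,0,0,0,0,0,0],
)

```text
t: 28.67
eef_pos: [0.5509, 0.1174, 0.0297]
ee_rot: [-3.139, 0.007, -0.066]
force: [0.7, 0.7, -0.6]
width: 0.0007
```

Emit:
apply_moves(
  increments=[0,0,0.008,0,0,0,0,0,0.02,0,0,0,0,0,0.025,0,0,0,0,0,0.025,0,0,0,0,0,0.025,0,0,0,0,-0.02,0.02,0,0,0,0,-0.02,0.01,0,0,0,0,-0.02,0,0,0,0,0,0,0,0,0,0,0,0,0,0,0,0],
)

```text
t: 29.5
eef_pos: [0.5512, 0.0612, 0.176]
ee_rot: [-3.135, 0.001, -0.058]
force: [0.3, 0.5, -0.0]
width: 0.0003
```

```bash
python3 b.py w10.png housing:.006 flap_hinge:.048 lane_end:.006
```

```text
[0.5512 0.0612 0.176 ] [-3.1351  0.0008 -0.0584] [ 0.4595  0.211  -0.3403 -0.007  -1.017   2.6274]
housing 0.83 [271.6  84.2] [0.5525 0.1704]
flap_hinge 0.85 [219.5 227.4] [0.4982 0.0431]
```

```bash
python3 - <<'E'
from h import *
np.set_printoptions(precision=4,suppress=True)
for c in ['wrist','top']:
    optics.grab_frame(c)
    for n in ['gate','stop_button','housing']:
        for d in finder.find_in(c,n)[:2]:
            b=d['box']; z={'gate':.048,'stop_button':.034,'housing':.042}[n]
            print(c,n,round(d['conf'],2),np.round(b),at(c,(b[0],b[3]),z)[:2],at(c,(b[2],b[1]),z)[:2])
P=np.array([.5453,.0435]);y=1.503;r=R.from_euler('z',y).as_matrix()[:2,:2]
for nm,l in [('hinge',(0,.046,.048)),('tip shut',(0,-.014,.048)),('tip 0.5',(.029,-.007,.048)),('hous rear',(.093,0,.042)),('hous front',(.163,0,.042))]:
    q=P+r@np.array(l[:2]); print(nm,[np.round(proj(c,[*q,l[2]])) for c in ('wrist','top')])
print(arm.get_state()['t'])
E
```

```text
wrist gate 0.69 [215. 208. 292. 229.] [0.4938 0.0425] [0.5634 0.0582]
wrist stop_button 0.56 [212.   0. 339. 272.] [ 0.4813 -0.0072] [0.6168 0.2455]
wrist stop_button 0.55 [263.  33. 282.  48.] [0.5461 0.2008] [0.5631 0.2132]
wrist housing 0.78 [241.  40. 308. 118.] [0.5238 0.1379] [0.5856 0.2041]
wrist housing 0.72 [383. 387. 397. 399.] [ 0.674  -0.2079] [ 0.6901 -0.1863]
top housing 0.96 [333. 128. 362. 154.] [ 0.6316 -0.2072] [ 0.6824 -0.2867]
top housing 0.95 [368.  98. 403. 131.] [ 0.6734 -0.2985] [ 0.7396 -0.3988]
hinge [array([221., 224.]), array([232., 229.])]
tip shut [array([288., 225.]), array([230., 203.])]
tip 0.5 [array([280., 193.]), array([217., 207.])]
hous rear [array([273., 118.]), array([189., 214.])]
hous front [array([274.,  39.]), array([158., 218.])]
30.15
```

```bash
python3 -c "
from station import arm
s=arm.get_state();print(s['t'],s['force'],s['qd'].round(3));print(arm.job_done())"
```

```text
30.15 [ 0.77603521 -0.20624276 -0.44204471] [-0.002 -0.001  0.001  0.002  0.001  0.001]
the job is handed in; nothing more can be done
None
```

I handed the job in at about 30 s. The housing is through the flap and against the pressed stop button, and the arm is withdrawn and touching nothing. No verdict was reported, so the results below rest on my own checks.

**What I did:** I took the housing nearest the base and set it down between the rails about 65 mm before the flap. I pushed it through with the gripper shut, felt the button at about lane x = 151 mm, and pressed until the tool had moved 10–11 mm past first contact. Then I backed off and lifted away.

**Last checks:**
- **Housing:** its centre is about 128 mm past the flap's plane, within about 1 mm of the centre line by the wrist camera. The pushing tool's end position agrees.
- **Flap:** its detected tip, at column 292, matches the shut position predicted at 288. It was also plainly shut in the last picture, just before the final press.
- **Push force:** sampled wrist forces reached about 20 N along the lane and about 23 N in all, which is under the 25 N limit. Readings between samples were not seen.

**Uncertain or imperfect:**
- **Button depth:** I only inferred it from tool travel, how much the visible button shortened, and force. My estimate is about 10 mm, against the 7 mm needed.
- **Side load:** the push stalled several times with 5–10 N of side load from rubbing, so I backed off and re-centred twice.
- **Top camera:** it did not detect the housing in the lane in the final check, only the look-alikes. The wrist camera did.

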